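# Park the tube clamp under its snap cover

## Task

At the clamp station, press the sprung tab on the front of the cover inward while lifting, and swing the cover up until it stands about upright. Push the sliding jaw inside across until it meets the fixed jaw, then swing the cover down again and press it until it snaps shut. Leave the tube rack, bottle, beaker and tube sealer where they stand.

Things in the scene. Friction and masses are not known exactly. Their poses are not given: they have to be found in the camera images.
- station: Clamp station: white box fixed to the bench, left or right of the middle, 170 (x) x 180 (y) x 75 mm high without its cover. Origin: centre of its underside; x points from its front (tab side, nearer the robot) to the hinge side, y to the left seen from the front.
- bay (a point): Centre of the floor of the open bay under the cover, 30 mm above the bench. The bay is 146 (x) x 156 (y) mm, its rim 75 mm above the bench, walls 12 mm thick. Axes as the station's. The fixed jaw, an aluminium bar 80 (x) x 18 (y) x 36 mm high, stands at its left 5 mm nearer the front, its right face 49.5 mm left (+y) of this point.
- hinge (a point): Middle of the cover's hinge line, which runs along the station's y axis, 85 mm behind (+x of) the station's centre and 89 mm above the bench. Its axes are the station's.
- cover (a joint): Cover angle: 0 shut, grows as its front edge rises, stops at 1.7 rad (past upright). The stiff hinge (0.2 N m friction) holds any angle; raising takes about 2.5 N at the front edge. Shut, the tab's hook holds it (1.5 mm play) unless the tab is pressed in 5 mm or more. On closing, the hook meets its catch near 0.1 rad and snaps in when the front part is pressed down with 5 to 10 N.
- cover_edge (a point): Middle of the cover's front edge, 170 mm from the hinge line, half way through its thickness. The cover is a grey plate of 180 g, 163 (x) x 180 (y) x 8 mm, resting on the rim; when shut its top is 83 mm above the bench, 6 mm below the hinge line. Axes turn with it: x from front edge to hinge, z out of the top face.
- tab (a joint): How far the sprung tab is pressed in towards the hinge: 0 at rest, 0.009 m at its stop. The spring pushes back with 2 N at rest and 6.5 N at the stop. It is a part of the cover and swings with it.
- tab_face (a point): Centre of the front face of the tab's upright aluminium thumb plate, 60 wide (y) x 45 high x 6 mm, in front of the box with an 11 mm gap behind it; when shut it spans 65 to 110 mm above the bench, free below. Axes as the cover's: press along x. Shut fingers can press it and carry it up by friction, or lift under its lower edge when tilted. A 50 mm wide bridge joins it to the cover.
- jaw (a joint): Position of the sliding jaw along the station's y axis: 0 at its right end, 0.062 m when it meets the fixed jaw. It starts between 0 and 0.015 m and takes about 2 N to push. Between it and the bay's right wall there is 47 mm of free width at 0.
- jaw_top (a point): Centre of the top of the sliding jaw's black cap strip, 40 mm above the bay floor (70 mm above the bench). The jaw's right face lies 9 mm to the right (-y) of this point, from 30 to 66 mm above the bench; the bar reaches 40 mm to front and back. Axes as the station's.
- rack: White tube rack with tubes, 200 (x) x 90 (y) x 96 mm high, loose, on the other side of the robot's centre line from the station. Origin: centre of its underside. To be left alone.
- bottle: White bottle, 68 mm across and 170 mm high, loose, beyond the station. Origin: centre of its underside. To be left alone.
- beaker: Glass beaker, 80 mm across and 95 mm high, loose, far to the left. Origin: centre of its underside. To be left alone.
- sealer: Small white and black tube sealer, 120 x 75 x 60 mm high, loose, far to the right. Origin: centre of its underside. To be left alone.

How it is judged:
By the outcome, as a careful person would: the job done as asked, in the order asked, and still so for the second after the job is handed in, with the robot touching nothing.
It also fails if it takes over 72 s, if anything falls off the work surface, if the arm or the gripper's body presses on something with over 40 N, if the wrist force passes 120 N, or if a joint passes its speed limit or range.

## Robot

A 6-joint arm with a two-finger parallel gripper is mounted at the origin on the work surface. World frame = base frame: x ahead of the robot, y to its left, z up, the work surface at z = 0. Lengths are in mm, angles in rad, forces in N, time in s.
With the tool pointing down it reaches from about 275 to 825 mm from the base axis. Payload 4.9 kg.
Tool frame: the origin (TCP) lies at the very end of the fingers, on their centre line; the grasp point (between the pads) lies 19 mm behind it; z points along the fingers, y is the direction in which the jaws open and shut (so a half turn about z gives the same grasp; the last joint's range is limited). The gripper opens to 85 mm and grips with 20 to 120 N. Pads are 22 mm wide; open, the fingers measure 114 mm over their backs; the gripper's body (76 mm by 85 mm) begins 54 mm behind the grasp point. The pads swing forward as they close: fully open they stand 13 mm farther back than shut.
Start: joints at [1.089, 0.326, -0.193, 1.052, 0, 1.437], TCP at [187.452, 517.088, 231.281] pointing down, gripper open.
Joint ranges: [-2.65, 2.65], [-0.97, 1.79], [-1.3, 1.35], [-1.93, 2.1], [-1.47, 1.37], [-3.14, 3.14]. Speed limits (rad/s): [2.57, 2.57, 3.14, 3.14, 3.14, 3.14].

## Interface

Orientations are given as a rotation vector (axis times angle).
In Python, from bench import ctrl gives the robot as it stands. The module is installed in compiled form; this text tells all that it offers.
- The arm moves only by the tool apply_moves, never from a script. Its argument "commands" is one flat list of numbers, 5 for each row, row after row: the shift along the tool's x, y, z in mm, then the turn about the tool's z in rad, then the gripper command: -1 is shut, 1 is fully open, values between are in proportion. In form: [dx, dy, dz, twist, fingers, dx, dy, dz, twist, fingers, ...]. A call has 1 to 20 rows; each row shifts and turns the pose as measured when the row begins, along the tool's axes as they then stand; what a row does not reach is not made up. A row lasts 1/8 s, in which the tool goes at most 62.5 mm and 10.7 degrees, less where a joint would pass 70% of its speed; a pose out of reach is approached as far as the arm can. A call with a gripper value outside its range is refused whole. The fingers move at their own pace and stop on an object; "force" is the grip in N (left out, the last holds). Time passes only in rows, so rows that do not move let the fingers close. It gives the time, the measured TCP pose, the force and the opening at its end, in the units of the state.
- ctrl.sense(): the state, without advancing time (a new reading comes with each control period).
- ctrl.snapshot(name): name is "scene" or "top" or "wrist"; returns a dict with "frame" (420x560x3 uint8, blue, green, red), "fx", "fy", "cx", "cy" (pixels), "D" ([k1, k2, p1, p2, k3] as OpenCV has them; the pictures are not rectified), "world_to_cam" (4x4, takes a point from world to camera coordinates). Camera axes: x right, y down, z forward; pixel columns grow to the right and rows downward; lengths in mm; the calibration is good to about 2 mm. A picture is of the moment at which its call begins. There is no depth.
- ctrl.sign_off(): hands the job in, once; it reports no verdict.
The state is a dict: "t": time; "joint_pos": joint angles; "qd": joint speeds; "effort": joint torques, N m; "eef_pos": TCP position; "tcp_rot": TCP orientation; "ft_force": force on the tool from outside, world axes, zero at the start; "wrist_torque": the same for the moment, N m; "opening": finger opening in mm.
Only numpy, scipy, OpenCV 4.12 (cv2) and the standard library are available. Lean on these libraries where they do the work, as an engineer would, in place of code of your own. Each camera call takes 0.05 s, during which the arm holds its last target. There are 200 camera calls.

## Working session

There is one attempt and no reset: what is moved stays moved. The work goes in short steps, Python scripts to look and compute and a tool call to move; the robot and the scene stay as the last step left them, time stands still between calls to the robot, and variables do not carry over. Pictures are saved under pics/ and viewed, about 8 in all and at most 12, crops included, and the job is handed in when it is done.

Besides the shell and the picture viewer there is one more tool, called after "Request:" by a JSON object that holds its "op" and its "data". apply_moves: Moves the arm, as the interface text tells. Its arguments: {"type":"object","properties":{"commands":{"type":"array"},"force":{"type":"number"}},"required":["commands"]}

```bash
mkdir -p pics
cat > h.py <<'E'
import numpy as np, cv2
from scipy.spatial.transform import Rotation as R
from bench import ctrl
def snap(name,fn):
    s=ctrl.snapshot(name); cv2.imwrite('pics/'+fn,s['frame']); return s
def cam(s):
    return np.array([[s['fx'],0,s['cx']],[0,s['fy'],s['cy']],[0,0,1.]]),np.array(s['D'],float),np.array(s['world_to_cam'])
def ray(s,px,z):
    K,D,T=cam(s); out=[]
    for p,zz in zip(np.atleast_2d(px),np.broadcast_to(z,len(np.atleast_2d(px)))):
        u=cv2.undistortPoints(np.array([[p]],float),K,D)[0,0]
        d=T[:3,:3].T@np.array([u[0],u[1],1]); c=-T[:3,:3].T@T[:3,3]
        out.append(c+d*(zz-c[2])/d[2])
    return np.array(out)
def proj(s,P):
    K,D,T=cam(s)
    return cv2.projectPoints(np.atleast_2d(P).astype(float),cv2.Rodrigues(T[:3,:3])[0],T[:3,3],K,D)[0][:,0]
E
python3 - <<'E'
from h import *
import pickle
a=snap('top','top0.png');b=snap('scene','scene0.png')
pickle.dump((a,b),open('s0.pkl','wb'))
cv2.imwrite('pics/both0.png',cv2.resize(np.vstack([a['frame'],b['frame']]),None,fx=.714,fy=.714))
s=ctrl.sense();print(s['t'],s['eef_pos'],s['tcp_rot'],s['ft_force'],s['opening'])
for q in(a,b):print(np.round(q['world_to_cam'],3))
E
```

```text
0.1 [187.22309615 516.61353621 230.59024823] [-5.43567934e-01 -3.09376607e+00  2.29856860e-03] [-0.42669526  1.08024807 -0.2780558 ] 85.21799856325902
[[ 1.900000e-02 -1.000000e+00  1.000000e-03 -1.565000e+00]
 [-9.980000e-01 -1.900000e-02 -6.000000e-02  5.739660e+02]
 [ 6.000000e-02  1.000000e-03 -9.980000e-01  1.168221e+03]
 [ 0.000000e+00  0.000000e+00  0.000000e+00  1.000000e+00]]
[[ 8.890000e-01  4.580000e-01 -1.900000e-02 -5.228690e+02]
 [ 2.640000e-01 -5.430000e-01 -7.970000e-01 -7.739300e+01]
 [-3.750000e-01  7.030000e-01 -6.040000e-01  1.908757e+03]
 [ 0.000000e+00  0.000000e+00  0.000000e+00  1.000000e+00]]
```

View pics/top0.png

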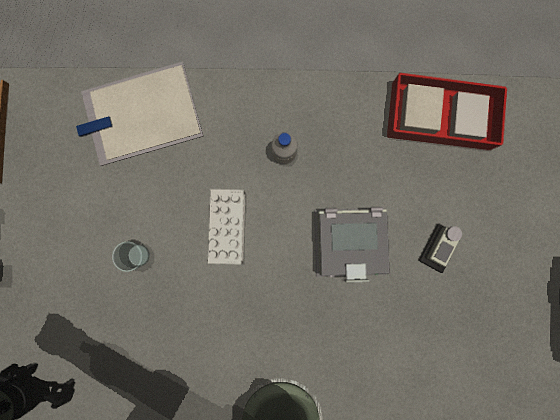

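View pics/scene0.png

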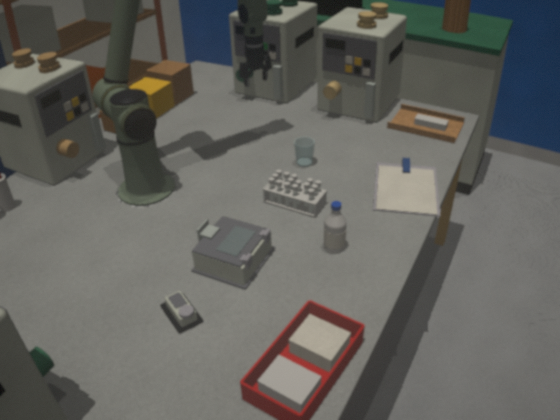

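The top view shows the station around (353,244), with its tab at (356,270) and hinges at (332,213) and (377,211). The rack is at (227,227), the bottle at (285,148), the beaker at (130,256) and the sealer at (441,247). Next I'll enlarge the station.

Run:
```python
from h import *
import pickle
a,b=pickle.load(open('s0.pkl','rb'))
c=cv2.resize(a['frame'][195:295,300:410],None,fx=7,fy=6,interpolation=cv2.INTER_CUBIC)
c=cv2.resize(a['frame'][195:295,300:410],None,fx=6,fy=6,interpolation=cv2.INTER_CUBIC)
c=cv2.convertScaleAbs(c,alpha=1.5)
cv2.imwrite('pics/crop0.png',c)
print(ray(a,[[353,244],[356,270],[332,213],[377,211]],[83,110,89,89]).round(0))
```

```text
[[ 495. -181.   83.]
 [ 428. -185.  110.]
 [ 575. -124.   89.]
 [ 582. -243.   89.]]
```

View pics/crop0.png

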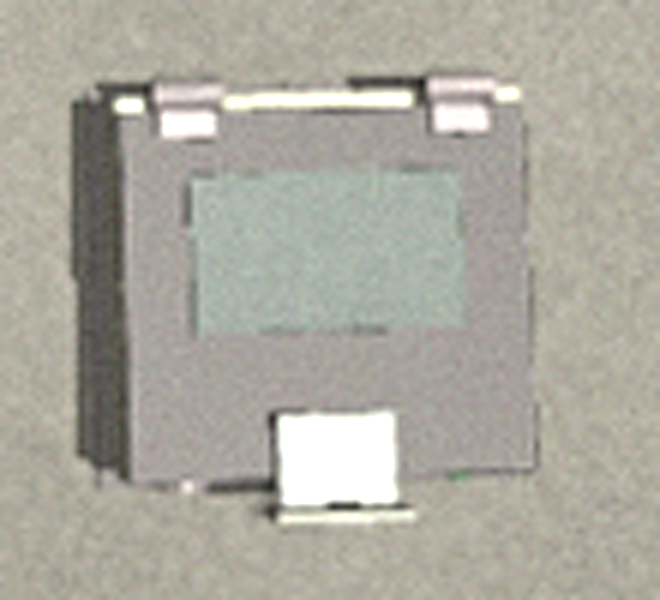

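Run:
```python
from h import *
import pickle
from scipy.optimize import least_squares
a,b=pickle.load(open('s0.pkl','rb'))
C=np.array([[132,484],[538,468],[522,106],[120,112],[277,521],[415,514]])/6+[300,195]-.42
M=np.array([[-85,90,83],[-85,-90,83],[78,-90,83],[78,90,83],[-102,30,110],[-102,-30,110]])
def W(p):
    c,s=np.cos(p[2]),np.sin(p[2]);return M@np.array([[c,s,0],[-s,c,0],[0,0,1]])+[p[0],p[1],0]
r=least_squares(lambda p:(proj(a,W(p))-C).ravel(),[495,-181,0])
print(r.x,(r.fun.reshape(-1,2)).round(2)); print(W(r.x).round(1))
# overlay on scene
M=np.array([[-85,90,83],[-85,-90,83],[78,-90,83],[78,90,83],[-102,30,110],[-102,-30,110],[-102,30,65],[-102,-30,65],[-85,-90,0],[85,-90,0]])
im=b['frame'][200:300,180:290].copy();im=cv2.resize(im,None,fx=6,fy=6,interpolation=cv2.INTER_CUBIC)
for q in proj(b,W(r.x)): cv2.circle(im,tuple(int(v) for v in ((q-[180,200]+.42)*6)),4,(0,0,255),-1)
cv2.imwrite('pics/ov.png',cv2.convertScaleAbs(im,alpha=1.5))
Rm=R.from_rotvec(ctrl.sense()['tcp_rot']).as_matrix();print(Rm.round(3))
```

```text
[ 5.01058042e+02 -1.84550712e+02  4.55215634e-02] [[-0.45 -0.28]
 [ 0.16  0.36]
 [ 0.37 -1.13]
 [-0.4  -0.32]
 [-0.    0.42]
 [ 0.34  0.89]]
[[ 412.1  -98.5   83. ]
 [ 420.2 -278.3   83. ]
 [ 583.1 -270.9   83. ]
 [ 574.9  -91.1   83. ]
 [ 397.8 -159.2  110. ]
 [ 400.5 -219.2  110. ]]
[[-0.94   0.341 -0.001]
 [ 0.341  0.94  -0.001]
 [ 0.    -0.002 -1.   ]]
```

View pics/ov.png

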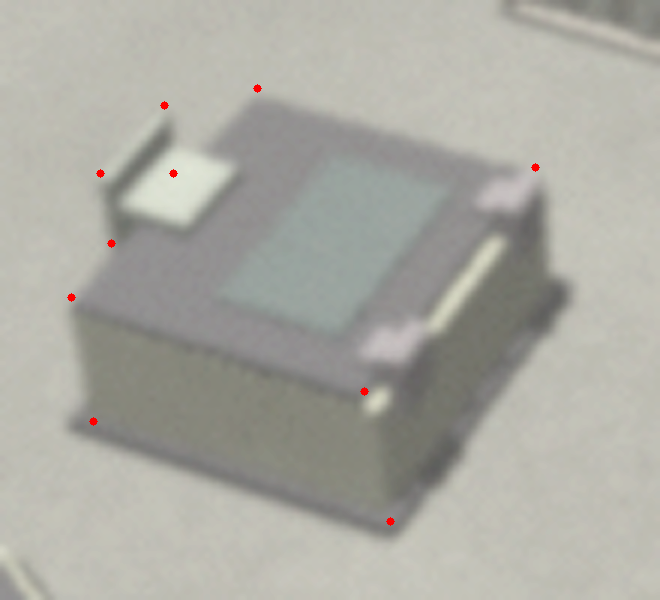

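The overlay agrees with the fit to about 5 mm: the station is at (501,-185), yaw 0.046. My plan is to grip the thumb plate by its 60 mm wide sides, with the jaws along y. Then I'll press it in and swing it along the arc while it pivots between the pads.

Request:
{"op": "apply_moves", "data": {"commands": [-31.6,-42.2,0,0,1,-31.6,-42.2,0,0,1,-31.6,-42.2,0,0,1,-31.6,-42.2,0,0,1,-31.6,-42.2,0,0,1,-31.6,-42.2,0,0,1,-31.6,-42.2,0,0,1,-31.6,-42.2,0,0,1,-31.6,-42.2,0,0,1,-31.6,-42.2,0,0,1,-31.6,-42.2,0,0,1,-31.6,-42.2,0,0,1,-31.6,-42.2,0,0,1,-31.6,-42.2,0,0,1,0,0,0,-0.13,1,0,0,0,-0.13,1,0,0,0,-0.13,1,0,0,0,0,1]}}

```text
t: 2.35
eef_pos: [406.8, -212.7, 227.7]
tcp_rot: [0.083, -3.14, 0.001]
ft_force: [0.3, 0.0, 0.2]
opening: 85.5
```

```bash
cat >> h.py <<'E'
ST=np.array([501.06,-184.55,0]); YAW=.0455
def s2w(p): return R.from_euler('z',YAW).apply(p)+ST
def w2s(p): return R.from_euler('z',-YAW).apply(np.asarray(p)-ST)
def st():
    s=ctrl.sense(); Rm=R.from_rotvec(s['tcp_rot']).as_matrix()
    print('t',round(s['t'],2),'eef',s['eef_pos'].round(1),'stn',w2s(s['eef_pos']).round(1),'F',np.round(s['ft_force'],1),'open',round(s['opening'],1),'yaw',round(float(np.arctan2(-Rm[0,1],Rm[1,1])),3),'tilt',Rm[:2,2].round(3))
    return s,Rm
def go(p,yaw=YAW):
    "tool delta to station-frame point"
    s,Rm=st(); print('delta tool',(Rm.T@(s2w(p)-s['eef_pos'])).round(1),'twist',round(-(yaw-float(np.arctan2(-Rm[0,1],Rm[1,1]))),3))
E
python3 - <<'E'
from h import *
go([-99,0,230])
w=snap('wrist','w1.png')
K,D,T=cam(w);print(K[0,0],(-T[:3,:3].T@T[:3,3]).round(0),T[2,:3].round(2))
print(proj(w,s2w(np.array([[-102,30,110],[-102,-30,110],[-85,90,83],[-85,-90,83],[78,-90,83],[78,90,83]]))).round(1))
import pickle;pickle.dump(w,open('w1.pkl','wb'))
E
```

```text
t 2.35 eef [ 406.8 -212.7  227.7] stn [-95.4 -23.8 227.7] F [0.3 0.  0.2] open 85.5 yaw 0.053 tilt [-0. -0.]
delta tool [ 3.4 23.8 -2.3] twist 0.007
297.4558473002715 [ 330. -217.  369.] [ 0.31  0.02 -0.95]
[[339.  197. ]
 [272.7 196.5]
 [391.8 206.6]
 [213.7 205.4]
 [222.5 337. ]
 [374.1 337.6]]
```

View pics/w1.png

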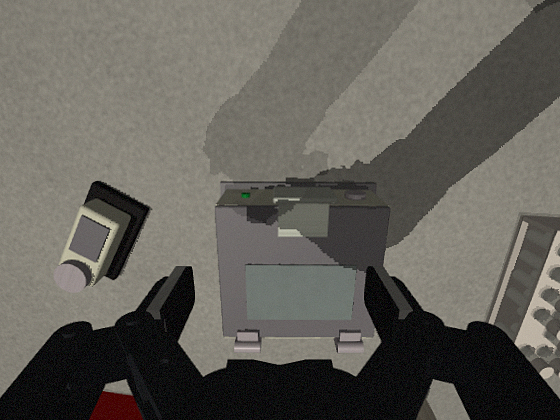

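The wrist view shows the cover corners at (388,206), (217,206), (222,336) and (376,336), all within about 3 px of prediction. The tab is in shadow near (273-330,200), so I'll sharpen that part.

Run:
```python
from h import *
import pickle
w=pickle.load(open('w1.pkl','rb'))
c=w['frame'][175:250,205:400]
c=cv2.resize(c,None,fx=4,fy=4,interpolation=cv2.INTER_CUBIC)
c=(255*(c/255.)**.45).astype(np.uint8)
for q in proj(w,s2w(np.array([[-102,30,110],[-102,-30,110],[-85,90,83],[-85,-90,83]]))): cv2.circle(c,tuple(int(v) for v in (q-[205,175]+.4)*4),3,(0,0,255),-1)
cv2.imwrite('pics/w1c.png',c)
```

```text
(no output)
```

View pics/w1c.png

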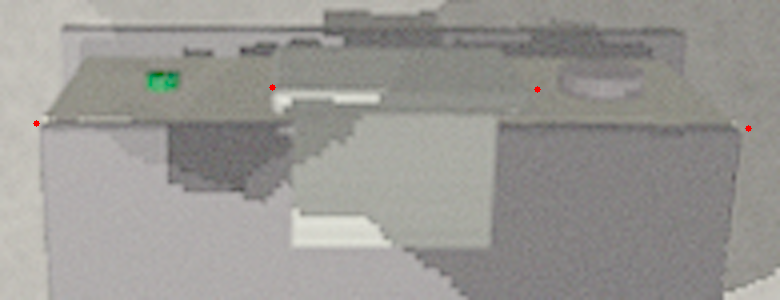

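The tab edges (272 to 535 in the crop) and the cover centre match my fit to about 1 mm. I'll descend over the plate.

Request:
{"op": "apply_moves", "data": {"commands": [3.4,23.8,0,0.007,1,0,0,25,0,1,0,0,25,0,1,0,0,25,0,1,0,0,15,0,1,0,0,0,0,1]}}

```text
t: 3.15
eef_pos: [402.3, -187.7, 135.6]
tcp_rot: [-0.054, 3.14, -0.002]
ft_force: [-0.1, 0.1, 0.6]
opening: 85.3
```

Run:
```python
from h import *
go([-99,0,84])
```

```text
t 3.15 eef [ 402.3 -187.7  135.6] stn [-98.8   1.4 135.6] F [-0.1  0.1  0.6] open 85.3 yaw 0.034 tilt [ 0.001 -0.001]
delta tool [ 0.2 -1.3 51.6] twist -0.011
```

Request:
{"op": "apply_moves", "data": {"commands": [0,-1.3,20,-0.011,1,0,0,20,0,1,0,0,11,0,0.6,0,0,0,0,0.6,0,0,0,0,0.6], "force": 35}}

```text
t: 3.78
eef_pos: [405.0, -190.5, 86.9]
tcp_rot: [-0.066, 3.136, -0.007]
ft_force: [-0.7, -0.5, 0.9]
opening: 68.1
```

Run:
```python
from h import *
go([-99,0,84])
```

```text
t 3.77 eef [ 405.  -190.5   86.9] stn [-96.3  -1.6  86.9] F [-0.7 -0.5  0.9] open 68.1 yaw 0.042 tilt [ 0.005 -0.004]
delta tool [2.8 1.6 2.8] twist -0.003
```

Request:
{"op": "apply_moves", "data": {"commands": [2.8,1.6,2.8,0,0.6,0,0,0,0,0.3,0,0,0,0,0.2,0,0,0,0,0.2], "force": 35}}

```text
t: 4.28
eef_pos: [402.1, -189.2, 85.0]
tcp_rot: [-0.066, 3.135, -0.009]
ft_force: [0.2, -0.1, -0.2]
opening: 59.0
```

Run:
```python
from h import *
go([-99,0,84])
```

```text
t 4.28 eef [ 402.1 -189.2   85. ] stn [-99.1  -0.2  85. ] F [ 0.2 -0.1 -0.2] open 59.0 yaw 0.042 tilt [ 0.006 -0.005]
delta tool [-0.1  0.2  1. ] twist -0.004
```

Gripped at 59 mm and well centred, with no side force. Next I'll press the tab in.

Request:
{"op": "apply_moves", "data": {"commands": [-3,0,0,0,0,-3,0,0,0,0,-3,0,0,0,0,0,0,0,0,0], "force": 35}}

```text
t: 4.78
eef_pos: [408.7, -188.9, 84.7]
tcp_rot: [0.065, -3.14, 0.01]
ft_force: [-5.3, -1.0, 3.6]
opening: 59.2
```

Run:
```python
from h import *
go([-92,0,84])
```

```text
t 4.78 eef [ 408.7 -188.9   84.7] stn [-92.5  -0.1  84.7] F [-5.3 -1.   3.6] open 59.2 yaw 0.041 tilt [-0.001 -0.006]
delta tool [-0.5  0.1  0.7] twist -0.004
```

The reaction of 5.3 N means the tab is in about 6.6 mm. Now the lift.

Request:
{"op": "apply_moves", "data": {"commands": [-0.8,0,-4,0,0,-0.6,0,-4,0,0,-0.8,0,-5,0,0,-1,0,-5,0,0,-1,0,-5,0,0,-1.2,0,-5,0,0,-1.5,0,-5,0,0,0,0,0,0,0], "force": 35}}

```text
t: 5.78
eef_pos: [412.3, -188.8, 117.3]
tcp_rot: [0.062, -3.13, 0.013]
ft_force: [-3.1, -2.5, -0.3]
opening: 59.0
```

Run:
```python
from h import *
go([-92,0,110])
```

```text
t 5.78 eef [ 412.3 -188.8  117.3] stn [-88.8  -0.2 117.3] F [-3.1 -2.5 -0.3] open 59.0 yaw 0.04 tilt [-0.011 -0.008]
delta tool [3.1 0.2 7.3] twist -0.006
```

```bash
cat >> h.py <<'E'
def arc(phi1,n,r1=180.,h=13.):
    s,Rm=st(); p=w2s(s['eef_pos'])
    d=np.array([85-p[0],p[2]+h-89]); f0=np.arctan2(d[1],d[0]); r0=np.hypot(*d); print('phi',round(f0,3),'r',round(r0,1))
    f=np.linspace(f0,phi1,n+1); r=np.linspace(r0,r1,n+1)
    P=np.c_[85-r*np.cos(f),np.linspace(p[1],0,n+1),89+r*np.sin(f)-h]
    d=(R.from_euler('z',YAW).apply(np.diff(P,axis=0)))@Rm
    print([ [float(x) for x in q] for q in d.round(1)])
E
python3 - <<'E'
from h import *
arc(.75,8)
E
```

```text
t 5.78 eef [ 412.3 -188.8  117.3] stn [-88.8  -0.2 117.3] F [-3.1 -2.5 -0.3] open 59.0 yaw 0.04 tilt [-0.011 -0.008]
phi 0.233 r 178.6
[[-2.7, -0.1, -11.2], [-3.5, -0.0, -11.0], [-4.2, -0.0, -10.8], [-4.9, -0.0, -10.5], [-5.5, -0.0, -10.2], [-6.2, -0.0, -9.8], [-6.8, -0.0, -9.4], [-7.4, -0.0, -8.9]]
```

Request:
{"op": "apply_moves", "data": {"commands": [-2.7,0,-11.2,0,0,-3.5,0,-11,0,0,-4.2,0,-10.8,0,0,-4.9,0,-10.5,0,0,-5.5,0,-10.2,0,0,-6.2,0,-9.8,0,0,-6.8,0,-9.4,0,0,-7.4,0,-8.9,0,0,0,0,0,0,0], "force": 35}}

```text
t: 6.9
eef_pos: [460.9, -186.6, 205.3]
tcp_rot: [0.064, -3.138, 0.013]
ft_force: [0.4, -0.7, -1.5]
opening: 58.5
```

Run:
```python
from h import *
arc(1.2,7,182)
b=snap('scene','s2.png')
cv2.imwrite('pics/s2c.png',cv2.resize(b['frame'][130:310,130:330],None,fx=3,fy=3))
```

```text
t 6.9 eef [ 460.9 -186.6  205.3] stn [-4.030e+01 -2.000e-01  2.053e+02] F [ 0.4 -0.7 -1.5] open 58.5 yaw 0.041 tilt [-0.003 -0.009]
phi 0.801 r 180.1
[[-7.4, 0.0, -7.2], [-7.8, 0.0, -6.7], [-8.2, 0.0, -6.3], [-8.5, 0.0, -5.8], [-8.8, 0.0, -5.3], [-9.1, 0.0, -4.8], [-9.4, 0.0, -4.3]]
```

View pics/s2c.png

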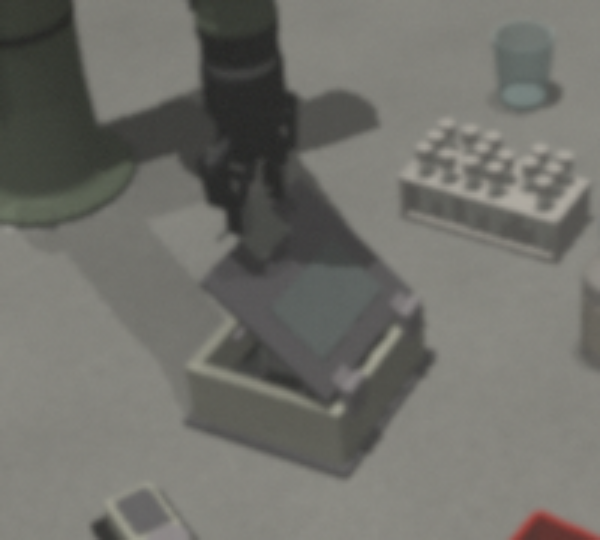

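The cover is rising with the tab held in the gripper, at crop (265,215). I'll carry on along the arc.

Request:
{"op": "apply_moves", "data": {"commands": [-7.4,0,-7.2,0,0,-7.8,0,-6.7,0,0,-8.2,0,-6.3,0,0,-8.5,0,-5.8,0,0,-8.8,0,-5.3,0,0,-9.1,0,-4.8,0,0,-9.4,0,-4.3,0,0,0,0,0,0,0], "force": 35}}

```text
t: 7.95
eef_pos: [522.8, -183.5, 246.7]
tcp_rot: [0.063, -3.134, 0.012]
ft_force: [-0.2, -1.7, -1.5]
opening: 58.0
```

Run:
```python
from h import *
arc(1.65,8,183)
```

```text
t 7.95 eef [ 522.8 -183.5  246.7] stn [ 21.8   0.  246.7] F [-0.2 -1.7 -1.5] open 58.0 yaw 0.04 tilt [-0.006 -0.008]
phi 1.216 r 182.1
[[-9.3, 0.0, -3.3], [-9.5, 0.0, -2.8], [-9.6, 0.0, -2.3], [-9.7, 0.0, -1.8], [-9.8, 0.0, -1.3], [-9.9, 0.0, -0.7], [-9.9, 0.1, -0.2], [-9.9, 0.1, 0.3]]
```

Request:
{"op": "apply_moves", "data": {"commands": [-9.3,0,-3.3,0,0,-9.5,0,-2.8,0,0,-9.6,0,-2.3,0,0,-9.7,0,-1.8,0,0,-9.8,0,-1.3,0,0,-9.9,0,-0.7,0,0,-9.9,0,-0.2,0,0,-9.9,0,0.3,0,0,0,0,0,0,0], "force": 35}}

```text
t: 9.07
eef_pos: [605.7, -179.8, 258.5]
tcp_rot: [0.062, -3.134, 0.011]
ft_force: [-0.1, -1.6, -2.0]
opening: 57.3
```

Run:
```python
from h import *
arc(1.67,2,184)
b=snap('scene','s3.png')
cv2.imwrite('pics/s3c.png',cv2.resize(b['frame'][130:310,130:330],None,fx=3,fy=3))
```

```text
t 9.07 eef [ 605.7 -179.8  258.5] stn [104.8  -0.  258.5] F [-0.1 -1.6 -2. ] open 57.3 yaw 0.04 tilt [-0.007 -0.007]
phi 1.679 r 183.5
[[0.8, -0.0, -0.3], [0.8, -0.0, -0.3]]
```

View pics/s3c.png

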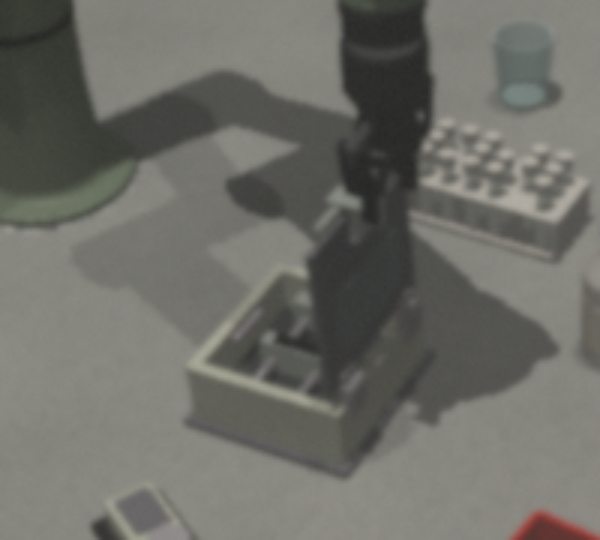

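The cover stands upright, holding at about 1.6 rad. Now I'll open the gripper, retreat up and look into the bay.

Request:
{"op": "apply_moves", "data": {"commands": [0,0,0,0,0.7,0,0,0,0,1,0,0,0,0,1,0,0,0,0,1,0,0,-15,0,1,0,0,-25,0,1,0,0,-30,0,1,27,-9,0,0,1,27,-9,0,0,-1,27,-9,0,0,-1,27,-9,0,0,-1,27,-9,0,0,-1,27,-9,0,0,-1,0,0,0,0,-1]}}

```text
t: 10.88
eef_pos: [444.3, -241.2, 344.3]
tcp_rot: [-0.066, 3.133, -0.018]
ft_force: [0.2, -0.0, 0.5]
opening: -0.1
```

Run:
```python
from h import *
import pickle
go([-10,-54,180])
w=snap('wrist','w2.png');a=snap('top','t2.png')
pickle.dump((w,a),open('w2.pkl','wb'))
c=w['frame'];c=(255*(c/255.)**.5).astype(np.uint8)
for j in (0,.015,.062):
  P=s2w(np.array([[40,-31+j*1e3,66],[-40,-31+j*1e3,66]])); q=proj(w,P).round(1);print(j,q.tolist())
q=proj(w,s2w(np.array([[73,-78,75],[-73,-78,75],[-73,78,75],[73,78,75],[35,49.5,66],[-45,49.5,66]])));print(q.round(0).tolist())
for v in q: cv2.circle(c,tuple(int(x) for x in v),2,(0,0,255),-1)
cv2.imwrite('pics/w2c.png',cv2.resize(c,(800,600)))
```

```text
t 10.88 eef [ 444.3 -241.2  344.3] stn [-59.2 -54.  344.3] F [ 0.2 -0.   0.5] open -0.1 yaw 0.042 tilt [ 0.008 -0.011]
delta tool [-48.    2.1 164.7] twist -0.003
0 [[296.7, 234.4], [297.6, 183.1]]
0.015 [[306.6, 234.4], [308.0, 183.1]]
0.062 [[337.4, 234.4], [340.6, 183.1]]
[[266.0, 257.0], [264.0, 161.0], [377.0, 161.0], [368.0, 257.0], [350.0, 231.0], [354.0, 180.0]]
```

View pics/w2c.png

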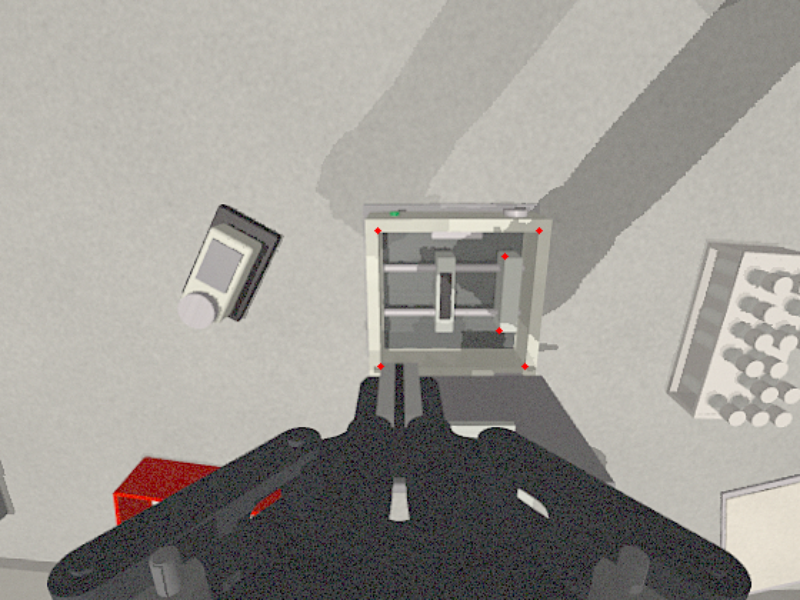

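The jaw's right face is at view x≈436, so the jaw is at about 0.013 with its face near y=-18. The gap behind it is clear and the cover is still upright. I'll descend with shut fingers.

Request:
{"op": "apply_moves", "data": {"commands": [-24,3,0,0,-1,-24,3,0,0,-1,0,0,40,0,-1,0,0,40,0,-1,0,0,40,0,-1,0,0,40,0,-1,0,0,30,0,-1,0,0,0,0,-1]}}

```text
t: 11.98
eef_pos: [507.5, -231.8, 150.7]
tcp_rot: [-0.084, 3.125, -0.02]
ft_force: [-1.0, 0.0, 0.6]
opening: -0.1
```

Run:
```python
from h import *
go([-10,-50,48])
```

```text
t 11.97 eef [ 507.5 -231.8  150.7] stn [  4.3 -47.5 150.7] F [-1.   0.   0.6] open -0.1 yaw 0.054 tilt [ 0.016 -0.012]
delta tool [ 15.9  -1.  102.5] twist 0.008
```

Request:
{"op": "apply_moves", "data": {"commands": [8,-0.5,20,0.008,-1,7,-0.5,20,0,-1,0,0,20,0,-1,0,0,15,0,-1,0,0,12,0,-1,0,0,8,0,-1,0,0,5,0,-1,0,0,0,0,-1]}}

```text
t: 12.98
eef_pos: [503.9, -237.5, 55.3]
tcp_rot: [-0.077, 3.113, -0.031]
ft_force: [0.5, -0.3, -0.3]
opening: -0.0
```

Run:
```python
from h import *
go([-10,31,48])
```

```text
t 12.97 eef [ 503.9 -237.5   55.3] stn [  0.4 -53.   55.3] F [ 0.5 -0.3 -0.3] open -0.0 yaw 0.049 tilt [ 0.028 -0.019]
delta tool [10.2 84.2  5.4] twist 0.004
```

Request:
{"op": "apply_moves", "data": {"commands": [4,0,6,0,-1,4,6,0,0,-1,0,8,0,0,-1,0,8,0,0,-1,0,8,0,0,-1,0,8,0,0,-1,0,8,0,0,-1,0,0,0,0,-1]}}

```text
t: 13.98
eef_pos: [493.5, -189.7, 49.0]
tcp_rot: [-0.078, 3.112, -0.035]
ft_force: [0.0, 1.1, -0.3]
opening: -0.0
```

Run:
```python
from h import *
go([-8,17,50])
```

```text
t 13.97 eef [ 493.5 -189.7   49. ] stn [-7.7 -4.8 49. ] F [ 0.   1.1 -0.3] open -0.0 yaw 0.049 tilt [ 0.029 -0.022]
delta tool [ 0.1 21.8 -1.5] twist 0.004
```

Request:
{"op": "apply_moves", "data": {"commands": [0,5,0,0,-1,0,5,0,0,-1,0,4,0,0,-1,0,2,0,0,-1]}}

```text
t: 14.48
eef_pos: [492.9, -173.7, 49.0]
tcp_rot: [-0.076, 3.111, -0.038]
ft_force: [0.1, -2.1, 1.3]
opening: 0.3
```

Request:
{"op": "apply_moves", "data": {"commands": [0,2,0,0,-1,0,2,0,0,-1]}}

```text
t: 14.72
eef_pos: [492.8, -169.6, 48.9]
tcp_rot: [-0.076, 3.111, -0.038]
ft_force: [-1.0, -1.6, 1.6]
opening: 0.1
```

Request:
{"op": "apply_moves", "data": {"commands": [0,2,0,0,-1,0,1,0,0,-1]}}

```text
t: 14.98
eef_pos: [492.7, -167.3, 49.0]
tcp_rot: [-0.075, 3.111, -0.041]
ft_force: [-1.3, -6.2, 1.0]
opening: 0.2
```

Run:
```python
from h import *
go([-8,17,50])
```

```text
t 14.97 eef [ 492.7 -167.3   49. ] stn [-7.5 17.6 49. ] F [-1.3 -6.2  1. ] open 0.2 yaw 0.048 tilt [ 0.03  -0.026]
delta tool [ 0.4 -0.6 -1. ] twist 0.003
```

Request:
{"op": "apply_moves", "data": {"commands": [0,2,0,0,-1,0,0,0,0,-1]}}

```text
t: 15.22
eef_pos: [492.7, -167.6, 49.0]
tcp_rot: [-0.073, 3.112, -0.049]
ft_force: [-0.6, -1.9, 0.6]
opening: 0.0
```

Request:
{"op": "apply_moves", "data": {"commands": [0,2,0,0,-1]}}

```text
t: 15.35
eef_pos: [492.7, -167.3, 49.1]
tcp_rot: [-0.072, 3.112, -0.055]
ft_force: [-1.2, -9.3, -1.0]
opening: -0.0
```

Run:
```python
from h import *
st()
```

```text
t 15.35 eef [ 492.7 -167.3   49.1] stn [-7.6 17.6 49.1] F [-1.2 -9.3 -1. ] open -0.0 yaw 0.046 tilt [ 0.029 -0.035]
```

The jaw has stopped at finger y=17.6, so its face is at about 31 as expected, and a 9 N push moves it no further. I'll back off, go up and check.

Request:
{"op": "apply_moves", "data": {"commands": [0,-5,0,0,-1,0,-6,0,0,-1,0,0,-30,0,-1,0,0,-35,0,-1,0,0,-35,0,-1,0,0,-35,0,-1,6,-5,-35,0,-1,6,-5,-35,0,-1,6,-5,-35,0,-1,6,-5,-35,0,-1,6,-5,-20,0,1,0,0,0,0,1]}}

```text
t: 16.85
eef_pos: [453.8, -192.1, 350.6]
tcp_rot: [-0.077, 3.114, -0.025]
ft_force: [0.5, 0.3, -0.4]
opening: 36.2
```

Run:
```python
from h import *
import pickle
go([104.8,0,345])
w=snap('wrist','w3.png');a=snap('top','t3.png')
pickle.dump((w,a),open('w3.pkl','wb'))
g=lambda c:(255*(c/255.)**.5).astype(np.uint8)
q=proj(w,s2w(np.array([[-8,20,70]])))[0].astype(int);x,y=np.clip(q,[100,80],[460,340]);print(q,x,y)
c1=g(cv2.resize(w['frame'][y-75:y+75,x-100:x+100],(800,600)))
x,y=345,230
c2=g(cv2.resize(a['frame'][y-75:y+75,x-100:x+100],(800,600)))
for th in(1.5,1.6,1.7):
  c,s=np.cos(th),np.sin(th)
  P=[]
  for yy in(-30,30,):
   for zz in (-24,21):
    X=-187+0;P.append([85+X*c+zz*s,yy,89-X*s+zz*c])
  print(th,proj(a,s2w(np.array(P))).round(1).tolist())
cv2.imwrite('pics/c3.png',cv2.resize(np.hstack([c1,c2]),(800,300)))
```

```text
t 16.85 eef [ 453.8 -192.1  350.6] stn [-47.6  -5.4 350.6] F [ 0.5  0.3 -0.4] open 36.2 yaw 0.049 tilt [ 0.027 -0.015]
delta tool [-152.2    5.     9.6] twist 0.003
[299 192] 299 192
1.5 [[382.0, 219.7], [381.5, 199.2], [354.8, 220.4], [354.3, 199.9]]
1.6 [[382.0, 211.1], [381.0, 190.8], [354.7, 211.9], [353.8, 191.5]]
1.7 [[381.7, 202.5], [380.2, 182.7], [354.4, 203.3], [353.2, 183.3]]
```

View pics/c3.png

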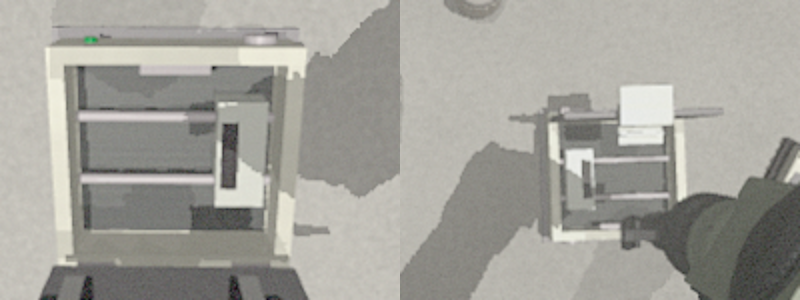

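The picture shows the jaw flush against the fixed jaw. In the top view the tab plate sits at rows 198 to 217, which puts the cover at about 1.52 rad. I'll regrip the plate and swing it down.

Request:
{"op": "apply_moves", "data": {"commands": [-27,1,0,0.003,1,-27,1,0,0,1,-27,1,0,0,1,-27,1,0,0,1,-22,1,0,0,1,0,0,0,0,1]}}

```text
t: 17.7
eef_pos: [584.5, -175.9, 340.1]
tcp_rot: [-0.076, 3.13, -0.006]
ft_force: [-0.3, -0.5, 0.4]
opening: 85.5
```

Run:
```python
from h import *
go([85.6,0,257])
```

```text
t 17.7 eef [ 584.5 -175.9  340.1] stn [ 83.7   4.8 340.1] F [-0.3 -0.5  0.4] open 85.5 yaw 0.048 tilt [ 0.011 -0.004]
delta tool [-1.  -4.4 83.1] twist 0.003
```

Request:
{"op": "apply_moves", "data": {"commands": [-1,-4.4,20,0.003,1,0,0,25,0,1,0,0,20,0,1,0,0,15,0,1,0,0,0,0,0.8]}}

```text
t: 18.32
eef_pos: [581.6, -178.7, 253.2]
tcp_rot: [-0.072, 3.138, 0.0]
ft_force: [0.4, -0.7, 0.3]
opening: 77.0
```

Run:
```python
from h import *
go([85.6,0,257])
```

```text
t 18.32 eef [ 581.6 -178.7  253.2] stn [ 80.7   2.1 253.2] F [ 0.4 -0.7  0.3] open 77.0 yaw 0.046 tilt [0.002 0.   ]
delta tool [-4.9 -2.1 -3.8] twist 0.0
```

Request:
{"op": "apply_moves", "data": {"commands": [-4.9,-2.1,-3.8,0,0.6,0,0,0,0,0.3,0,0,0,0,0.1,0,0,0,0,0,0,0,0,0,0], "force": 30}}

```text
t: 18.95
eef_pos: [587.5, -180.7, 259.1]
tcp_rot: [-0.072, 3.136, -0.001]
ft_force: [0.1, 0.3, -1.1]
opening: 59.0
```

Run:
```python
from h import *
arc(1.15,8,184,16)
```

```text
t 18.95 eef [ 587.5 -180.7  259.1] stn [ 8.650e+01 -1.000e-01  2.591e+02] F [ 0.1  0.3 -1.1] open 59.0 yaw 0.046 tilt [ 0.005 -0.   ]
phi 1.579 r 186.2
[[10.0, 0.0, 0.4], [9.9, 0.0, 0.9], [9.8, 0.0, 1.5], [9.7, 0.0, 2.0], [9.6, 0.0, 2.5], [9.4, 0.0, 3.0], [9.2, 0.0, 3.5], [9.0, 0.0, 4.0]]
```

Request:
{"op": "apply_moves", "data": {"commands": [10,0,0.4,0,0,9.9,0,0.9,0,0,9.8,0,1.5,0,0,9.7,0,2,0,0,9.6,0,2.5,0,0,9.4,0,3,0,0,9.2,0,3.5,0,0,9,0,4,0,0,0,0,0,0,0], "force": 30}}

```text
t: 20.08
eef_pos: [507.2, -184.4, 241.8]
tcp_rot: [-0.072, 3.13, -0.001]
ft_force: [-1.4, 0.7, 2.1]
opening: 58.7
```

Run:
```python
from h import *
arc(0.65,9,184,16)
```

```text
t 20.07 eef [ 507.2 -184.4  241.8] stn [ 6.200e+00 -1.000e-01  2.418e+02] F [-1.4  0.7  2.1] open 58.7 yaw 0.046 tilt [ 0.011 -0.001]
phi 1.134 r 186.3
[[8.9, 0.0, 4.6], [8.6, 0.0, 5.1], [8.3, 0.0, 5.5], [8.0, 0.0, 5.9], [7.7, 0.0, 6.4], [7.3, 0.0, 6.8], [6.9, 0.0, 7.1], [6.5, 0.0, 7.5], [6.1, 0.0, 7.8]]
```

Request:
{"op": "apply_moves", "data": {"commands": [8.9,0,4.6,0,0,8.6,0,5.1,0,0,8.3,0,5.5,0,0,8,0,5.9,0,0,7.7,0,6.4,0,0,7.3,0,6.8,0,0,6.9,0,7.1,0,0,6.5,0,7.5,0,0,6.1,0,7.8,0,0,0,0,0,0,0], "force": 30}}

```text
t: 21.32
eef_pos: [433.3, -187.7, 179.5]
tcp_rot: [-0.071, 3.133, -0.001]
ft_force: [-2.0, -0.4, 0.5]
opening: 59.2
```

Run:
```python
from h import *
arc(0.28,7,184,16)
```

```text
t 21.32 eef [ 433.3 -187.7  179.5] stn [-6.790e+01 -1.000e-01  1.795e+02] F [-2.  -0.4  0.5] open 59.2 yaw 0.045 tilt [ 0.008 -0.001]
phi 0.608 r 186.3
[[4.6, 0.0, 7.4], [4.2, 0.0, 7.6], [3.9, 0.0, 7.8], [3.5, 0.0, 8.0], [3.1, 0.0, 8.1], [2.7, 0.0, 8.2], [2.3, 0.0, 8.3]]
```

Request:
{"op": "apply_moves", "data": {"commands": [4.6,0,7.4,0,0,4.2,0,7.6,0,0,3.9,0,7.8,0,0,3.5,0,8,0,0,3.1,0,8.1,0,0,2.7,0,8.2,0,0,2.3,0,8.3,0,0,0,0,0,0,0], "force": 30}}

```text
t: 22.32
eef_pos: [406.6, -189.0, 119.4]
tcp_rot: [-0.07, 3.136, -0.002]
ft_force: [-2.9, -0.5, 0.9]
opening: 59.4
```

Run:
```python
from h import *
arc(0.2,2,185,16)
b=snap('scene','s4.png')
cv2.imwrite('pics/s4c.png',cv2.resize(b['frame'][180:300,150:310],None,fx=4,fy=4,interpolation=cv2.INTER_CUBIC))
```

```text
t 22.32 eef [ 406.6 -189.   119.4] stn [-94.5  -0.2 119.4] F [-2.9 -0.5  0.9] open 59.4 yaw 0.045 tilt [ 0.005 -0.001]
phi 0.253 r 185.5
[[1.0, 0.1, 4.8], [0.8, 0.1, 4.8]]
```

View pics/s4c.png

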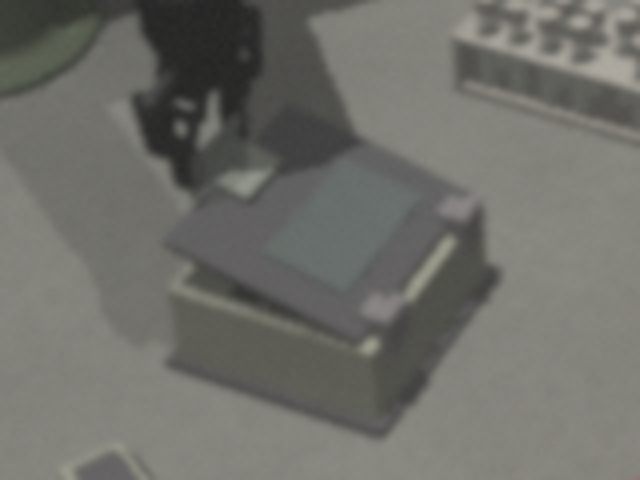

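The cover is nearly down, at about 0.2 rad. I'll release it, rise, shut the fingers and press on the cover's front part beside the bridge.

Request:
{"op": "apply_moves", "data": {"commands": [0,0,0,0,0.6,0,0,0,0,1,0,0,0,0,1,0,0,-15,0,1,0,0,-20,0,1,0,0,-20,0,1,-10,15,0,0,-1,-10,15,0,0,-1,-10,15,0,0,-1,0,0,0,0,-1,0,0,0,0,-1,0,0,0,0,-1]}}

```text
t: 23.88
eef_pos: [437.5, -142.4, 177.9]
tcp_rot: [-0.072, 3.131, -0.004]
ft_force: [0.3, -0.7, -0.6]
opening: 0.3
```

Run:
```python
from h import *
go([-65,45,120])
```

```text
t 23.88 eef [ 437.5 -142.4  177.9] stn [-61.6  45.  177.9] F [ 0.3 -0.7 -0.6] open 0.3 yaw 0.046 tilt [ 0.01  -0.002]
delta tool [ 4.   0.2 57.9] twist 0.0
```

Request:
{"op": "apply_moves", "data": {"commands": [2,0,20,0,-1,2,0,20,0,-1,0,0,12,0,-1,0,0,5,0,-1,0,0,5,0,-1,0,0,5,0,-1]}}

```text
t: 24.62
eef_pos: [435.0, -145.5, 110.2]
tcp_rot: [-0.067, 3.128, -0.007]
ft_force: [0.2, 0.4, -0.1]
opening: -0.2
```

Request:
{"op": "apply_moves", "data": {"commands": [0,0,3,0,-1,0,0,3,0,-1]}}

```text
t: 24.88
eef_pos: [435.4, -145.6, 104.1]
tcp_rot: [-0.067, 3.127, -0.008]
ft_force: [0.6, 0.0, 0.1]
opening: 0.3
```

Request:
{"op": "apply_moves", "data": {"commands": [0,0,3,0,-1,0,0,2,0,-1]}}

```text
t: 25.12
eef_pos: [435.1, -145.6, 99.9]
tcp_rot: [-0.067, 3.128, -0.009]
ft_force: [-2.9, 1.4, 10.4]
opening: -0.1
```

Run:
```python
from h import *
st()
```

```text
t 25.12 eef [ 435.1 -145.6   99.9] stn [-64.1  41.9  99.9] F [-2.9  1.4 10.4] open -0.1 yaw 0.043 tilt [ 0.013 -0.005]
```

Request:
{"op": "apply_moves", "data": {"commands": [0,0,3,0,-1,0,0,3,0,-1]}}

```text
t: 25.38
eef_pos: [434.9, -145.7, 95.7]
tcp_rot: [-0.067, 3.128, -0.01]
ft_force: [-4.6, 2.6, 14.7]
opening: -0.1
```

Request:
{"op": "apply_moves", "data": {"commands": [0,0,3,0,-1,0,0,3,0,-1]}}

```text
t: 25.62
eef_pos: [435.2, -145.8, 91.4]
tcp_rot: [-0.068, 3.127, -0.012]
ft_force: [-0.8, -0.2, 0.9]
opening: 0.2
```

Request:
{"op": "apply_moves", "data": {"commands": [0,0,3,0,-1,0,0,3,0,-1]}}

```text
t: 25.88
eef_pos: [435.6, -145.9, 85.2]
tcp_rot: [-0.068, 3.126, -0.012]
ft_force: [0.2, 0.5, 2.1]
opening: -0.0
```

Force peaked at 15 N and then dropped, so the hook has passed its catch. I'll press a little further to seat the cover.

Request:
{"op": "apply_moves", "data": {"commands": [0,0,2,0,-1,0,0,2,0,-1]}}

```text
t: 26.12
eef_pos: [435.7, -146.0, 82.4]
tcp_rot: [-0.068, 3.126, -0.013]
ft_force: [-10.4, 4.6, 41.7]
opening: 0.2
```

Request:
{"op": "apply_moves", "data": {"commands": [0,0,2,0,-1,0,0,2,0,-1]}}

```text
t: 26.38
eef_pos: [435.6, -146.0, 82.6]
tcp_rot: [-0.069, 3.125, -0.014]
ft_force: [-8.2, 4.4, 27.6]
opening: -0.2
```

The cover is on its stop at 82.5 mm. I'll retreat and verify.

Request:
{"op": "apply_moves", "data": {"commands": [0,0,-5,0,-1,0,0,-20,0,-1,0,0,-35,0,-1,0,0,-35,0,-1,0,0,-35,0,-1,10,40,-20,0,-1,10,40,0,0,-1,10,40,0,0,-1,10,40,0,0,-1,10,40,0,0,-1,0,0,0,0,-1]}}

```text
t: 27.75
eef_pos: [373.6, 57.9, 233.8]
tcp_rot: [-0.065, 3.125, -0.012]
ft_force: [0.1, -0.4, 0.1]
opening: 0.3
```

Run:
```python
from h import *
import pickle
st()
a=snap('top','t5.png');b=snap('scene','s5.png')
a0,b0=pickle.load(open('s0.pkl','rb'))
c=np.hstack([a0['frame'][195:295,300:400],a['frame'][195:295,300:400]])
d=np.hstack([b0['frame'][205:295,180:280],b['frame'][205:295,180:280]])
cv2.imwrite('pics/c5.png',cv2.resize(cv2.convertScaleAbs(np.vstack([c,d]),alpha=1.4),None,fx=3.1,fy=3.1,interpolation=cv2.INTER_CUBIC))
cv2.imwrite('pics/full.png',a['frame'])
for n,(x0,y0,x1,y1) in dict(rack=(195,180,255,275),bottle=(262,125,305,170),sealer=(412,215,470,280),beaker=(100,230,160,280),tray=(380,60,520,155)).items():
  print(n,cv2.phaseCorrelate(*[cv2.cvtColor(q['frame'][y0:y1,x0:x1],cv2.COLOR_BGR2GRAY).astype(np.float32) for q in(a0,a)]))
```

```text
t 27.75 eef [373.6  57.9 233.8] stn [-116.3  248.   233.8] F [ 0.1 -0.4  0.1] open 0.3 yaw 0.041 tilt [ 0.016 -0.007]
rack ((0.10292657946051165, -0.14164330364725686), 0.7392110877566868)
bottle ((0.4912269714367632, 0.4893830914717263), 0.9606326691898299)
sealer ((0.01644817970431589, -0.03983490390187683), 0.9514136750389028)
beaker ((-0.04867115596827887, -0.02534087945969077), 0.9430829542477925)
tray ((0.005119776673552678, -0.05890843818585978), 1.0101494113052334)
```

View pics/c5.png

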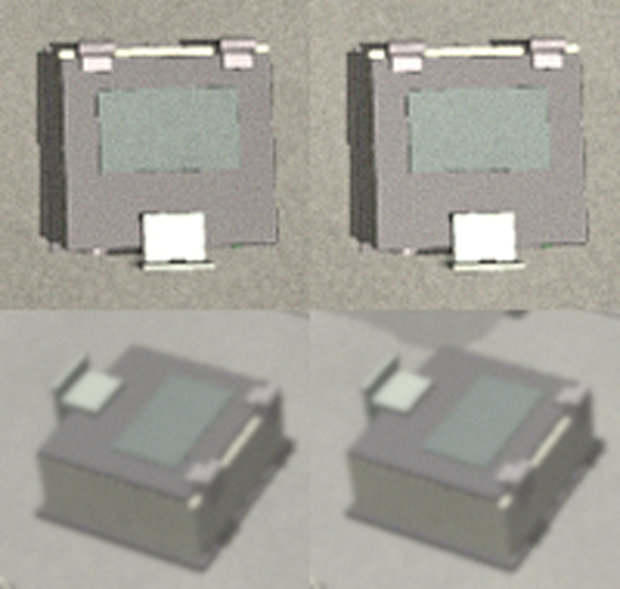

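The before (left) and after (right) pairs look the same: cover flat, tab back at rest.

```bash
python3 -c "
from bench import ctrl
print(ctrl.sign_off())"
```

```text
the job is handed in; nothing more can be done
None
```

The whole sequence was carried out in order, and I handed the job in at about 28 s of the 72 s allowed.

**What I did:**
- **Opening:** I gripped the tab plate by its sides and pressed it in about 6.6 mm. I then swung the cover up to about 1.52 rad, where it stood unaided.
- **Jaw:** With shut fingers I pushed the jaw across until it stopped against the fixed jaw. It moved no further under 9 N, and the wrist picture shows the two in contact.
- **Closing:** I took the tab again and swung the cover down to about 0.2 rad. I then pressed its front part with shut fingers, and the force rose to 15 N and dropped away as the hook passed its catch.

**Last checks:**
- The cover came to rest at its stop, with the fingertips at 82.5 mm against the 83 mm expected.
- The final top and scene pictures look the same as the first ones, with the tab at rest. The arm was clear of everything.
- Rack, beaker and sealer shifted by less than 0.2 px. The bottle read 0.5 px, which I take to be an effect of the odd crop size, as the arm never went near it.

**What did not go cleanly or was not tested:**
- The final seating press briefly reached about 42 N vertically at the fingertips. That is more than intended and above the 40 N limit set for the arm and gripper body, though only the fingers were in contact. It stayed well under the 120 N wrist limit.
- I judged the latch by the force drop, the height and the pictures. I did not test it by pulling on the cover.

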